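# Tip the roasted chestnuts into the serving bowl and park the pan

### The arm

A 6-joint arm with a two-finger parallel gripper is mounted at the origin on the work surface. World frame = base frame: x ahead of the robot, y to its left, z up, the work surface at z = 0. Lengths are in m, angles in rad, forces in N, time in s.
With the tool pointing down it reaches from about 0.4 to 0.825 m from the base axis. Payload 7 kg.
Tool frame: the origin (TCP) lies between the finger pads; the fingertips stand 22 mm ahead of it and the grasp point (between the pads) lies 3 mm ahead of it (ctrl.finger_overhang is the distance from the TCP to the fingertips, in m); z points along the fingers, y is the line along which they close (so a half turn about z gives the same grasp; the last joint's range is limited). The gripper opens to 88 mm and grips with 3 to 60 N. Pads are 19 mm wide; open, the fingers measure 130 mm over their backs; the gripper's body (78 mm by 193 mm) begins 47 mm behind the grasp point.
Start: joints at [1.409, 0.359, 0.012, 0, -1.224, -0.288], TCP at [0.293, 0.608, 0.211] pointing down, gripper open.
Joint ranges: [-3.07, 3.07], [-1.43, 2.12], [-1.02, 1.25], [-3.03, 1.67], [-3.05, -0], [-3.03, 3.03]. Speed limits (rad/s): [2.39, 2.39, 3.01, 3.14, 3.14, 3.14].

### API

Orientations are given as a unit quaternion [x, y, z, w].
In Python, from bench import ctrl, grab_frame gives the robot as it stands.
- The arm moves only by the tool servo_tool, never from a script. Its argument "plan" is a list of rows, each an object with "dp": the shift along the world's x, y, z in cm, a list of three; "twist": the turn about the world's z in degrees. A call has 1 to 8 rows; each row is the pose to reach, as a shift and turn from the pose commanded when the call began; what a row does not reach only later rows make up. A row lasts 1/8 s, in which the tool goes at most 62.5 mm and 10.7 degrees, less where a joint would pass 70% of its speed; a pose out of reach is approached as far as the arm can. A call with a gripper value outside its range is refused whole. "grip" is the closure, from 0 (fully open) to 1 (shut), set as the call begins (left out, the last holds). The fingers move at their own pace and stop on an object; "squeeze" is the grip in N (left out, the last holds). Time passes only in rows, so rows that repeat a pose let the fingers close. It gives the time, the measured TCP pose, the force, the opening and the grip force at its end, in the units of the state.
- ctrl.get_state(): the state, without advancing time (a new reading comes with each control period).
- grab_frame(name): name is "side" or "top" or "wrist"; returns a dict with "color" (400x640x3 uint8, red, green, blue), "fx", "fy", "cx", "cy" (pixels), "rvec" (rotation vector, rad) and "tvec" (3), from world to camera coordinates, as OpenCV has them. Camera axes: x right, y down, z forward; pixel columns grow to the right and rows downward; lengths in m; the calibration is good to about 2 mm. A picture is of the moment at which its call begins. There is no depth.
- ctrl.finish_job(): hands the job in; it is judged then, once.
The state is a dict: "t": time; "q": joint angles; "qd": joint speeds; "effort": joint torques, N m; "tcp_pos": TCP position; "eef_rot": TCP orientation; "force": force on the tool from outside, world axes, zero at the start; "wrist_torque": the same for the moment, N m; "width": finger opening in m; "grip_force": force on a finger pad.
Only numpy, scipy, OpenCV 4.12 (cv2) and the standard library are available. Lean on these libraries where they do the work, as an engineer would, in place of code of your own. Each camera call takes 0.05 s, during which the arm holds its last target. There are 200 camera calls.

### The job

Carry the small roasting pan by its handle to the white serving bowl and tip it so that all five chestnuts end up in the bowl. Then stand the empty pan upright on the cork trivet, its base wholly on the cork, and let go. Leave the bowl and the other things on the counter where they are.

Things in the scene. Friction and masses are not known exactly. Their poses are not given: they have to be found in the camera images.
- pan: small flared bare metal pan, wooden handle; starts on the hob, handle roughly towards the robot. Origin: centre of underside; z up through the mouth; handle along -x. Base 90 mm, rim 150 mm across, 48 mm high; wall 3 mm leaning out 32 deg, base 4 mm; 0.32 kg. Handle flat-sided, 20 mm wide (y), 22 mm tall, rising 0.15 rad outwards, from 95 to 212 mm from the pan's axis
- pan_grip (a point): point in the middle of the handle's section, 122 mm from the pan's axis and 50 mm above its underside; axes as the pan's; a good place to grip, across the handle
- pan_lip (a point): point on the rim farthest from the handle, 75 mm from the pan's axis, 48 mm above its underside
- bowl: white ceramic serving bowl, mouth 170 mm across, 65 mm high, 0.6 kg, walls 5 mm, loose on the counter. Origin: centre of its underside; z up
- trivet: round cork trivet, 170 mm across, 12 mm thick, fixed to the counter. Origin: centre of its underside; z up
- hob: portable induction hob, white with black glass top, 200 mm deep (x) by 250 mm wide (y), top face 40 mm above the counter, fixed. Origin: centre of its underside; z up
- chestnut1: one of five equal brown chestnuts, 29 x 25 x 25 mm, 12 g, that start in the pan; it rolls. Origin: its centre
- chestnut2: one of five equal brown chestnuts, 29 x 25 x 25 mm, 12 g, that start in the pan; it rolls. Origin: its centre
- chestnut3: one of five equal brown chestnuts, 29 x 25 x 25 mm, 12 g, that start in the pan; it rolls. Origin: its centre
- chestnut4: one of five equal brown chestnuts, 29 x 25 x 25 mm, 12 g, that start in the pan; it rolls. Origin: its centre
- chestnut5: one of five equal brown chestnuts, 29 x 25 x 25 mm, 12 g, that start in the pan; it rolls. Origin: its centre
- dish: small white saucer, 90 mm across, 18 mm high; bystander. Origin: centre of its underside
- teacup: blue tea cup, 72 mm across, 75 mm high; bystander. Origin: centre of its underside
- paddle: white plastic kitchen spatula, 200 mm long, lying flat; bystander. Origin: under its middle
- pitcher: pitcher of tea with white lid, 116 mm across, 190 mm high, 1.5 kg, handle at its -y side; bystander. Origin: centre of its underside
Mind the look-alikes: they are no part of the job. Several things have the shape of the bowl; the one meant has the colours described above.

How it is judged:
By the outcome, as a careful person would: the job done as asked, in the order asked, and still so for the second after the job is handed in, with the robot touching nothing.
It also fails if it takes over 67 s, if anything falls off the work surface, if the arm or the gripper's body presses on something with over 40 N, if the wrist force passes 120 N, or if a joint passes its speed limit or range.

## Working session

There is one attempt and no reset: what is moved stays moved. The work goes in short steps, Python scripts to look and compute and a tool call to move; the robot and the scene stay as the last step left them, time stands still between calls to the robot, and variables do not carry over. Pictures are saved under pics/ and viewed, at most 10 in all, crops included, and the job is handed in when it is done.

Besides the shell and the picture viewer there is one more tool, called after ">>>" by a JSON object that holds its "name" and its "arguments", one argument or row to a line. servo_tool: Moves the arm, as the interface text tells. Its arguments: {"type":"object","properties":{"plan":{"type":"array"},"grip":{"type":"number"},"squeeze":{"type":"number"}},"required":["plan"]}

```bash
mkdir -p pics; ls
cat > h.py <<'E'
import numpy as np, cv2
from bench import ctrl, grab_frame
def cam(f):
    R,_=cv2.Rodrigues(np.array(f["rvec"],float)); t=np.array(f["tvec"],float).reshape(3)
    return R,t
def ray(f,uv,z):
    R,t=cam(f); d=R.T@np.array([(uv[0]-f["cx"])/f["fx"],(uv[1]-f["cy"])/f["fy"],1.]); c=-R.T@t
    return c+d*(z-c[2])/d[2]
def proj(f,p):
    R,t=cam(f); q=R@np.array(p,float)+t
    return np.array([f["cx"]+f["fx"]*q[0]/q[2],f["cy"]+f["fy"]*q[1]/q[2]])
def snap(n,fn):
    f=grab_frame(n); cv2.imwrite("pics/"+fn,cv2.cvtColor(f["color"],cv2.COLOR_RGB2BGR)); np.save("pics/"+fn[:-4]+".npy",f,allow_pickle=True); return f
def load(fn): return np.load("pics/"+fn,allow_pickle=True).item()
E
python3 - <<'E'
from h import *
for n in("top","side"):
    f=snap(n,n+"0.png"); R,t=cam(f); print(n,-R.T@t,f["fx"],ray(f,(320,200),0))
s=ctrl.get_state(); print(s)
E
```

```text
pics
top [0.37964224 0.02666859 1.4406107 ] 430.33542411867035 [ 0.56820428 -0.01416654  0.        ]
side [0.45811226 0.85510609 1.02515028] 372.20614328522544 [ 0.55720782 -0.07198873  0.        ]
{'t': 0.1, 'q': array([ 1.40907963e+00,  3.59356878e-01,  1.11489223e-02, -3.21717907e-04,
       -1.22408066e+00, -2.88082862e-01]), 'qd': array([ 0.00167688, -0.00101552,  0.00175205,  0.00029601, -0.00159299,
       -0.00048351]), 'effort': array([-3.81111953e-03, -5.84161949e+01,  2.93748003e+01,  7.01539278e+00,
        1.01987863e-02, -5.49186177e-05]), 'tcp_pos': array([0.29331224, 0.60743291, 0.20968642]), 'eef_rot': array([ 9.74803963e-01, -2.23061996e-01, -1.03831883e-04,  7.54205481e-04]), 'force': array([-0.39211772, -0.37285661, -0.17644184]), 'wrist_torque': array([-0.00853167,  0.02859398,  0.01430617]), 'grip_force': 0.0, 'width': 0.08772766435831572}
```

Run:
```python
import cv2;import numpy as np
a=cv2.imread("pics/top0.png");cv2.imwrite("pics/t0.png",a)
```

```text
(no output)
```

View pics/top0.png

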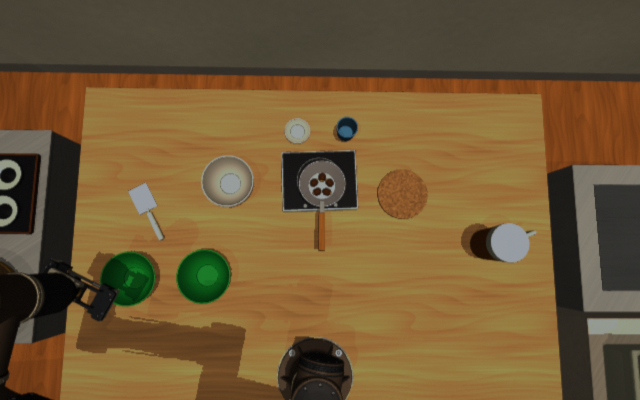

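View pics/side0.png

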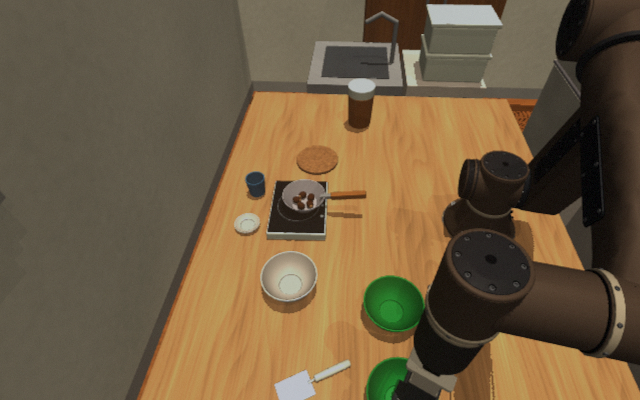

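The top view has +x up and +y to the left. It shows the white bowl at (228,181), the pan at (322,183) with its handle down to (321,250), and the trivet at (403,194). The saucer is at (297,130), the cup at (346,129), the green look-alike bowls at (128,278) and (204,276), the spatula at (147,210) and the pitcher at (508,243). The side view agrees.

```bash
python3 - <<'E'
from h import *
f=load("top0.npy"); c=f["color"]; hsv=cv2.cvtColor(c,cv2.COLOR_RGB2HSV)
for p in [(235,160),(215,181),(228,181),(403,194),(390,180),(321,235),(321,245),(300,225),(380,225),(322,170),(260,181)]: print(p,c[p[1],p[0]],hsv[p[1],p[0]])
def blob(m,box):
    x0,y0,x1,y1=box; k=np.zeros(m.shape,np.uint8); k[y0:y1,x0:x1]=m[y0:y1,x0:x1]*255
    k=cv2.morphologyEx(k,cv2.MORPH_OPEN,np.ones((2,2)));cs,_=cv2.findContours(k,cv2.RETR_EXTERNAL,cv2.CHAIN_APPROX_NONE)
    return max(cs,key=cv2.contourArea)
H,S,V=[hsv[...,i].astype(int) for i in range(3)]
def circ(cn,z):
    P=np.array([ray(f,q[0],z)[:2] for q in cn]); (x,y),r=cv2.minEnclosingCircle(P.astype(np.float32)); 
    A=np.c_[2*P,np.ones(len(P))]; s=np.linalg.lstsq(A,(P**2).sum(1),rcond=None)[0]
    return (x,y,r),s[:2],np.sqrt(s[2]+s[:2]@s[:2])
print("bowl",circ(blob(S<85,(195,148,262,212)),.065))
print("trivet",circ(blob((S>120)&(V<200),(370,162,435,225)),.012))
b=blob((S>140),(310,212,334,260)); print("handle",cv2.minAreaRect(b),cv2.boundingRect(b))
E
python3 -c "
import cv2
a=cv2.imread('pics/top0.png')[120:270,180:440];cv2.imwrite('pics/c1.png',cv2.resize(a,None,fx=3,fy=3,interpolation=cv2.INTER_CUBIC))"
```

```text
(235, 160) [114 102  84] [ 18  67 114]
(215, 181) [152 146 121] [ 24  52 152]
(228, 181) [152 158 157] [ 85  10 158]
(403, 194) [141  90  44] [ 14 175 141]
(390, 180) [143  90  45] [ 14 175 143]
(321, 235) [141  79  29] [ 13 203 141]
(321, 245) [138  77  26] [ 14 207 138]
(300, 225) [153 127  67] [ 21 143 153]
(380, 225) [152 128  67] [ 22 143 152]
(322, 170) [102  93  85] [ 14  43 102]
(260, 181) [147  99  51] [ 15 167 147]
bowl ((0.617359459400177, 0.2845263183116913, 0.08480244129896164), array([0.61757802, 0.28477201]), np.float64(0.08299916919192783))
trivet ((0.590526819229126, -0.2952774167060852, 0.15405026078224182), array([ 0.59078546, -0.29427335]), np.float64(0.12377641262935805))
handle ((322.4999694824219, 236.5), (46.99999237060547, 22.999996185302734), 90.0) (311, 213, 24, 48)
```

View pics/c1.png

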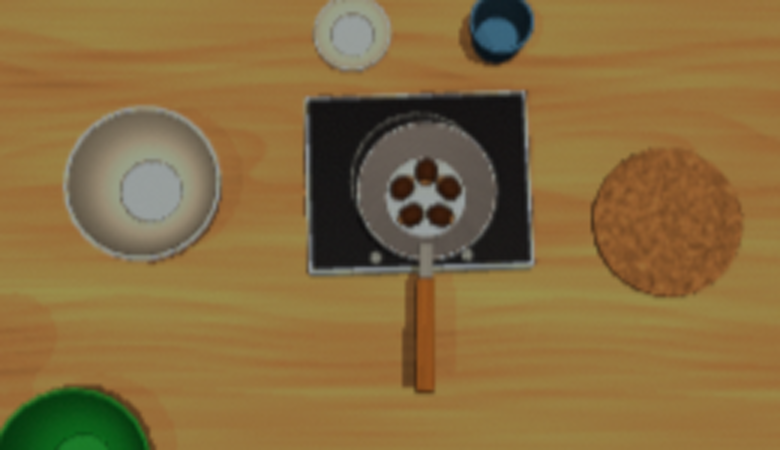

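The crop shows the trivet disc centred at (667,222), the pan rim centred at about (427,190), and the handle running from (426,278) to (425,391). All five chestnuts are in the pan.

Run:
```python
from h import *
f=load("top0.npy"); g=lambda u,v:(u/3+180-1/3,v/3+120-1/3)
for n,u,v,z in [("triv",667,222,.012),("triv L",592,222,.012),("triv R",743,222,.012),("triv T",667,147,.012),("triv B",667,297,.012),("rimL",357,189,.088),("rimR",497,189,.088),("rimT",427,119,.088),("rimB",427,260,.088),("hstart",426,278,.086),("hend",425,391,.115)]: print(n,ray(f,g(u,v),z))
hsv=cv2.cvtColor(f["color"],cv2.COLOR_RGB2HSV).astype(int)
m=((hsv[...,0]<=14)&(hsv[...,1]>185)); m[:211]=0;m[256:]=0;m[:,:312]=0;m[:,330:]=0
ys,xs=np.nonzero(m); print(len(xs),[(y,xs[ys==y].mean().round(1),(ys==y).sum()) for y in range(212,254,5)])
s=load("side0.npy"); print("side handle end",ray(s,(366,195),.115), ray(s,(318,159),.012), ray(s,(289,275),.065))
st=ctrl.get_state(); from scipy.spatial.transform import Rotation as R
print(R.from_quat(st["eef_rot"]).as_matrix().round(3))
```

```text
triv [ 0.5903246  -0.29054345  0.012     ]
triv L [ 0.58963435 -0.20583627  0.012     ]
triv R [ 0.59102637 -0.37666521  0.012     ]
triv T [ 0.67629678 -0.29249813  0.012     ]
triv B [ 0.50575425 -0.28862065  0.012     ]
rimL [0.61182748 0.05651335 0.088     ]
rimR [ 0.61314983 -0.09240892  0.088     ]
rimT [ 0.68854889 -0.01758237  0.088     ]
rimB [ 0.53652085 -0.01808431  0.088     ]
hstart [ 0.51764386 -0.01715854  0.086     ]
hend [ 0.39898441 -0.01559487  0.115     ]
213 [(212, np.float64(nan), np.int64(0)), (217, np.float64(321.0), np.int64(5)), (222, np.float64(321.0), np.int64(5)), (227, np.float64(321.0), np.int64(5)), (232, np.float64(321.0), np.int64(5)), (237, np.float64(321.5), np.int64(6)), (242, np.float64(321.0), np.int64(7)), (247, np.float64(321.0), np.int64(7)), (252, np.float64(nan), np.int64(0))]
side handle end [ 0.39479703 -0.00051399  0.115     ] [ 0.58327695 -0.28661718  0.012     ] [0.61704349 0.29051132 0.065     ]
[[ 0.9   -0.435 -0.001]
 [-0.435 -0.9   -0.001]
 [ 0.     0.002 -1.   ]]<stdin>:6: RuntimeWarning: Mean of empty slice.
  ret = ret.dtype.type(ret / rcount)
```

>>> {"name": "servo_tool", "arguments": {
  "plan": [
    {"dp": [2,-6,0],"twist": 4},
    {"dp": [4,-12,0],"twist": 8},
    {"dp": [5.5,-18,0],"twist": 12},
    {"dp": [7,-24,0],"twist": 16},
    {"dp": [8.5,-30,0],"twist": 19},
    {"dp": [10,-36,0],"twist": 22},
    {"dp": [11,-42,0],"twist": 25},
    {"dp": [12,-48,0],"twist": 25.8}
  ],
  "grip": 0
}}

```text
t: 1.1
tcp_pos: [0.4133, 0.1259, 0.2106]
eef_rot: [1.0, 0.001, 0.0, -0.0]
force: [1.2, 0.7, -0.5]
width: 0.0876
grip_force: 0.0
```

>>> {"name": "servo_tool", "arguments": {
  "plan": [
    {"dp": [1.5,-6,0],"twist": 0},
    {"dp": [2.5,-11,0],"twist": 0},
    {"dp": [3,-13.8,0],"twist": 0},
    {"dp": [3,-14.4,0],"twist": 0},
    {"dp": [3,-14.4,0],"twist": 0}
  ]
}}

```text
t: 1.72
tcp_pos: [0.4433, -0.0163, 0.2104]
eef_rot: [1.0, -0.0, -0.0, -0.0]
force: [0.1, -1.5, 0.6]
width: 0.0876
grip_force: 0.0
```

Run:
```python
from h import *
from scipy.spatial.transform import Rotation as R
s=ctrl.get_state(); print(s["t"],s["q"].round(3),s["tcp_pos"],R.from_quat(s["eef_rot"]).as_matrix().round(3),s["force"])
f=snap("wrist","w1.png")
```

```text
1.725 [ 0.41  -0.034 -0.469 -0.    -1.136  1.16 ] [ 0.44326031 -0.01625493  0.21037726] [[ 1.    -0.001 -0.   ]
 [-0.001 -1.     0.   ]
 [-0.    -0.    -1.   ]] [ 0.07247538 -1.50430611  0.57635129]
```

View pics/w1.png

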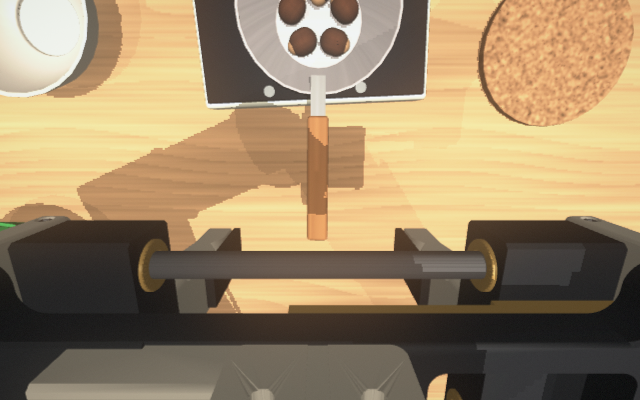

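The wrist view shows the handle, from (318,115) to (317,240), centred between the fingers. All five chestnuts are in the pan.

>>> {"name": "servo_tool", "arguments": {
  "plan": [
    {"dp": [0,0,-4]},
    {"dp": [0,0,-8]},
    {"dp": [0,0,-10]},
    {"dp": [0,0,-10.8]},
    {"dp": [0,0,-10.8]}
  ]
}}

```text
invalid input
```

>>> {"name": "servo_tool", "arguments": {
  "plan": [
    {"dp": [0,0,0]},
    {"dp": [0,0,0]},
    {"dp": [0,0,0]},
    {"dp": [0,0,0]},
    {"dp": [0,0,0]},
    {"dp": [0,0,0]},
    {"dp": [0,0,0]},
    {"dp": [0,0,0]}
  ],
  "grip": 1,
  "squeeze": 60
}}

```text
invalid input
```

>>> {"name": "servo_tool", "arguments": {
  "plan": [
    {"dp": [0,0,0.5]},
    {"dp": [0,0,1]},
    {"dp": [0,0,1.5]},
    {"dp": [0,0,2]},
    {"dp": [0,0,2]},
    {"dp": [0,0,2]}
  ]
}}

```text
invalid input
```

Run:
```python
from h import *
s=ctrl.get_state(); print(s["tcp_pos"],s["force"],s["wrist_torque"],s["width"],s["grip_force"])
f=snap("side","s1.png")
a=cv2.imread("pics/s1.png")[120:270,200:440];cv2.imwrite('pics/s1c.png',cv2.resize(a,None,fx=3,fy=3,interpolation=cv2.INTER_CUBIC))
```

```text
[ 0.44333023 -0.01579913  0.21046947] [ 0.29363236  0.00518454 -0.14157248] [0.026337   0.00392639 0.00545629] 0.08739549304927452 0.0
```

View pics/s1c.png

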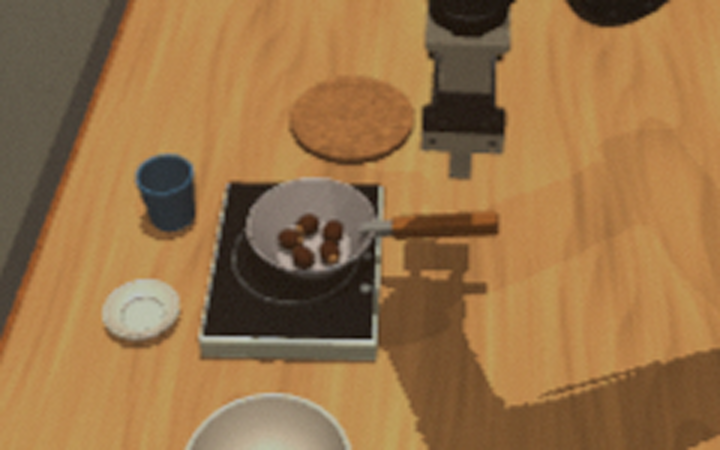

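The calls were refused because every row needs a twist, so nothing moved. The view shows the gripper above the handle and the pan still on the hob.

>>> {"name": "servo_tool", "arguments": {
  "plan": [
    {"dp": [0,0,-4],"twist": 0},
    {"dp": [0,0,-8],"twist": 0},
    {"dp": [0,0,-10],"twist": 0},
    {"dp": [0,0,-10.8],"twist": 0},
    {"dp": [0,0,-10.8],"twist": 0}
  ]
}}

```text
t: 2.45
tcp_pos: [0.4436, -0.0156, 0.1027]
eef_rot: [1.0, 0.001, -0.0, 0.0]
force: [-0.0, 0.1, 0.5]
width: 0.0875
grip_force: 0.0
```

>>> {"name": "servo_tool", "arguments": {
  "plan": [
    {"dp": [0,0,0],"twist": 0},
    {"dp": [0,0,0],"twist": 0},
    {"dp": [0,0,0],"twist": 0},
    {"dp": [0,0,0],"twist": 0},
    {"dp": [0,0,0],"twist": 0},
    {"dp": [0,0,0],"twist": 0}
  ],
  "grip": 1,
  "squeeze": 60
}}

```text
t: 3.2
tcp_pos: [0.4435, -0.0162, 0.1026]
eef_rot: [1.0, 0.0, -0.0, 0.0]
force: [0.3, -0.7, 0.2]
width: 0.0331
grip_force: 0.0
```

>>> {"name": "servo_tool", "arguments": {
  "plan": [
    {"dp": [0,0,0],"twist": 0},
    {"dp": [0,0,0],"twist": 0},
    {"dp": [0,0,0],"twist": 0},
    {"dp": [0,0,0],"twist": 0}
  ]
}}

```text
t: 3.7
tcp_pos: [0.4435, -0.0162, 0.1026]
eef_rot: [1.0, 0.0, -0.0, 0.0]
force: [-0.6, 0.3, 0.3]
width: 0.0004
grip_force: 0.0
```

>>> {"name": "servo_tool", "arguments": {
  "plan": [
    {"dp": [0,0,0.5],"twist": 0},
    {"dp": [0,0,1],"twist": 0},
    {"dp": [0,0,1.5],"twist": 0},
    {"dp": [0,0,2],"twist": 0},
    {"dp": [0,0,2],"twist": 0}
  ]
}}

```text
t: 4.32
tcp_pos: [0.4438, -0.0161, 0.1231]
eef_rot: [1.0, 0.0, 0.001, -0.0]
force: [-0.2, -0.4, -0.3]
width: 0.0002
grip_force: 0.0
```

```bash
cat >> h.py <<'E'
from scipy.spatial.transform import Rotation as Rot
def hmask(f):
    h=cv2.cvtColor(f["color"],cv2.COLOR_RGB2HSV).astype(int); return (h[...,0]<=14)&(h[...,1]>185)
def tilt(f,y):
    """tilt of handle in side view: intersect rays with the vertical plane y; returns handle ends"""
    R,t=cam(f); c=-R.T@t; m=hmask(f).astype(np.uint8)
    st=ctrl.get_state(); g=proj(f,st["tcp_pos"]-[0,0,.003])
    n,l,S,C=cv2.connectedComponentsWithStats(m)
    out=[]
    for i in range(1,n):
        if S[i,4]<25: continue
        v,u=np.nonzero(l==i)
        if np.hypot(u-g[0],v-g[1]).min()>40: continue
        D=np.c_[(u-f["cx"])/f["fx"],(v-f["cy"])/f["fy"],np.ones(len(u))]@R
        P=c+D*((y-c[1])/D[:,1])[:,None]; q=P[:,[0,2]]; w,V=np.linalg.eigh(np.cov(q.T)); d=V[:,1]
        d=d*np.sign(d[1] or 1)
        out.append((S[i,4],np.degrees(np.arctan2(d[1],d[0])).round(1),q.mean(0).round(3),q.min(0).round(3),q.max(0).round(3)))
    return g.round(),out
E
python3 - <<'E'
from h import *
s=ctrl.get_state(); print(s["tcp_pos"],s["force"],s["wrist_torque"],s["width"],s["grip_force"])
f=snap("side","s2.png"); print(tilt(f,-.006)); f0=load("s1.npy"); print(tilt(f0,-.006))
E
```

```text
[ 0.44384436 -0.01605095  0.12308715] [-0.20058659 -0.42516709 -0.30816438] [-0.07866266  0.05504955  0.02657707] 0.0002152060987136553 0.0
(array([352., 190.]), [])
(array([352., 190.]), [])
```

The fingers shut on nothing, so I'll look before moving again.

Run:
```python
from h import *
snap("wrist","w2.png")
a=cv2.imread("pics/s2.png")[120:270,240:440];a=cv2.resize(a,None,fx=2.9,fy=2.9,interpolation=cv2.INTER_CUBIC)[:, :580]
b=cv2.imread("pics/w2.png")[0:300,210:430]
h=min(a.shape[0],600);c=np.zeros((435,800,3),np.uint8);c[:a.shape[0],:580]=a;c[:300,580:800]=b
cv2.imwrite("pics/m2.png",c)
```

```text
(no output)
```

View pics/m2.png

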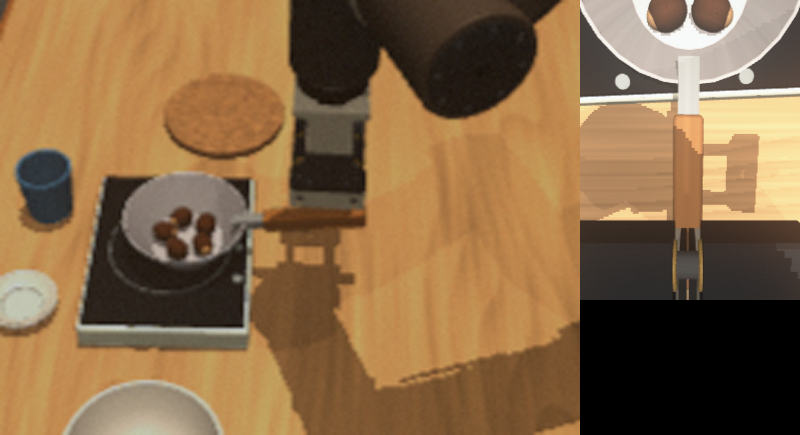

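Run:
```python
from h import *
print(ctrl.finger_overhang, [a for a in dir(ctrl) if a[0]!='_'])
s2=load("s2.npy"); st=ctrl.get_state(); t=st["tcp_pos"]
for nm,p in [("tcp",t),("tip",t-[0,0,.022]),("handle170",[.4425,-.016,.097]),("hend",[.4,-.016,.104]),("panc",[.6125,-.017,.088])]: print(nm,proj(s2,p).round(1),((proj(s2,p)-[240,120])*2.9).round())
# triangulate handle end: top px and side px
f=load("top0.npy"); a=(425/3+180-1/3,391/3+120-1/3)
def P(f): R,t=cam(f); K=np.array([[f["fx"],0,f["cx"]],[0,f["fy"],f["cy"]],[0,0,1]]); return K@np.c_[R,t]
def tri(a,b):
    X=cv2.triangulatePoints(P(f),P(s2),np.array(a,float).reshape(2,1),np.array(b,float).reshape(2,1)).ravel(); return X[:3]/X[3]
g=lambda u,v:(u/3+200,v/3+120)
print("handle end",tri(a,g(497,222)),"handle start",tri((426/3+180,278/3+120),g(392,227)))
print("trivet",tri((667/3+180,222/3+120),(g(352,119))))
w=load("w2.npy"); print("wrist",proj(w,t-[0,0,.022]),proj(w,[.4425,-.016,.097]),proj(w,[.4,-.016,.104]))
```

```text
0.022 ['IKError', 'finger_overhang', 'finish_job', 'get_state']
tcp [351.6 189.4] [324. 201.]
tip [351.3 193.9] [323. 214.]
handle170 [351.6 194.6] [324. 216.]
hend [364.2 193.8] [360. 214.]
panc [302.2 193.9] [180. 214.]
handle end [ 0.39743718 -0.01578894  0.1038827 ] handle start [ 0.51555506 -0.01820335  0.0846476 ]
trivet [ 0.58901904 -0.29374194  0.00222539]
wrist [316.83868397 223.13600368] [316.61981413 222.70606601] [316.58645268 281.24099686]
```

Run:
```python
from h import *
out=np.zeros((400,800,3),np.uint8)
for i,(n,t,w) in enumerate([("s1",[.4433,-.016,.2104],.044),("s2",[.4438,-.016,.1231],0.)]):
    f=load(n+".npy"); a=cv2.imread(f"pics/{n}.png"); u0,v0=320,(145 if i==0 else 165)
    c=cv2.resize(a[v0:v0+60,u0:u0+60],(400,400),interpolation=cv2.INTER_NEAREST); k=400/60
    for p in ([t[0],t[1]+w,t[2]-.022],[t[0],t[1]-w,t[2]-.022]):
        q=(proj(f,p)-[u0,v0]+.5)*k; cv2.circle(c,tuple(int(x) for x in q),4,(0,255,255),-1); print(n,proj(f,p))
    for d in (.1,.14,.17,.21):
        q=(proj(f,[.6125-d,-.006,.09+(d-.122)*.151])-[u0,v0]+.5)*k; cv2.circle(c,tuple(int(x) for x in q),4,(0,255,0),-1)
    out[:,400*i:400*i+400]=c
cv2.imwrite("pics/m3.png",out)
```

```text
s1 [352.15715474 184.9644589 ]
s1 [352.8388646  166.04675026]
s2 [351.23561014 193.78203602]
s2 [351.23561014 193.78203602]
```

View pics/m3.png

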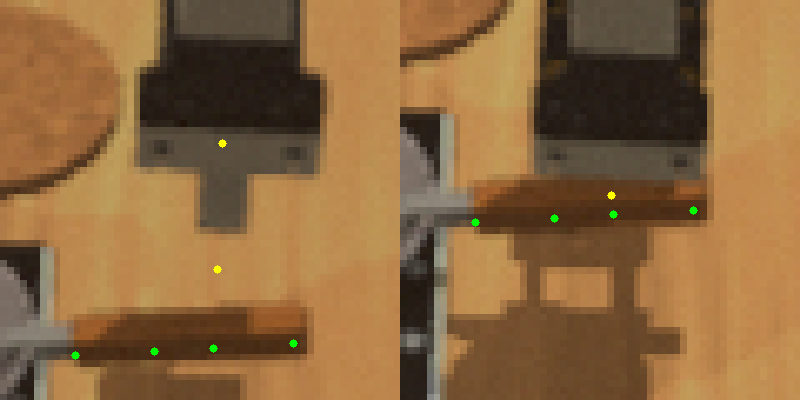

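The reported tip position (yellow) falls about 5 px, roughly 27 mm, below the tip visible in the left panel. I'll check this against the wrist view and the top view.

Run:
```python
from h import *
w=load("w1.npy"); R,t=cam(w); print("wrist cam pos",-R.T@t, "axis",R[2].round(3))
for z in (.188,.2104,.2154,.2374):
  print(z,[proj(w,[.4433,-.016+s*.044,z]).round(0) for s in(1,-1)], [proj(w,[.4433-.0095,-.016+s*.044,z]).round(0) for s in(1,-1)],[proj(w,[.4433+.0095,-.016+s*.044,z]).round(0) for s in(1,-1)])
print("handle pts",proj(w,[.4,-.016,.104]),proj(w,[.517,-.016,.086]), proj(w,[.6125,-.018,.088]))
f=snap("top","t2.png"); s=ctrl.get_state(); print(s["tcp_pos"],proj(f,s["tcp_pos"]))
```

```text
wrist cam pos [ 0.51294812 -0.01649299  0.38450538] axis [-0.255 -0.    -0.967]
0.188 [array([254., 223.]), array([379., 223.])] [array([254., 235.]), array([378., 235.])] [array([253., 210.]), array([380., 210.])]
0.2104 [array([246., 235.]), array([386., 235.])] [array([247., 249.]), array([385., 249.])] [array([245., 220.]), array([387., 220.])]
0.2154 [array([244., 238.]), array([388., 238.])] [array([245., 252.]), array([387., 252.])] [array([243., 223.]), array([389., 223.])]
0.2374 [array([235., 253.]), array([398., 253.])] [array([236., 269.]), array([396., 269.])] [array([233., 237.]), array([399., 237.])]
handle pts [316.60987231 235.40965601] [316.55387293 115.72524059] [318.73830421   3.26000434]
[ 0.4433529  -0.01618873  0.12243966] [321.65636777 235.33121463]
```

Both cameras put the real fingertips about 28 mm above the reported position, so the fingers closed above the handle. I'll open, go lower and watch the force.

>>> {"name": "servo_tool", "arguments": {
  "plan": [
    {"dp": [0,0,0.5],"twist": 0},
    {"dp": [0,0,0.5],"twist": 0},
    {"dp": [0,0,0.5],"twist": 0},
    {"dp": [0,0,0.5],"twist": 0},
    {"dp": [0,0,0.5],"twist": 0},
    {"dp": [0,0,-1],"twist": 0},
    {"dp": [0,0,-2],"twist": 0},
    {"dp": [0,0,-3],"twist": 0}
  ],
  "grip": 0
}}

```text
t: 5.48
tcp_pos: [0.4435, -0.0162, 0.092]
eef_rot: [1.0, 0.0, -0.0, 0.0]
force: [-0.3, -0.0, 0.4]
width: 0.0746
grip_force: 0.0
```

>>> {"name": "servo_tool", "arguments": {
  "plan": [
    {"dp": [0,0,-0.5],"twist": 0},
    {"dp": [0,0,-1],"twist": 0},
    {"dp": [0,0,-1.5],"twist": 0},
    {"dp": [0,0,-1.5],"twist": 0}
  ]
}}

```text
t: 5.98
tcp_pos: [0.4433, -0.0162, 0.0773]
eef_rot: [1.0, 0.0, -0.0, 0.0]
force: [-0.3, 2.5, 0.3]
width: 0.0876
grip_force: 0.0
```

Run:
```python
from h import *
s=ctrl.get_state(); print(s["tcp_pos"],s["force"],s["wrist_torque"],s["width"])
f=snap("side","s3.png"); w=snap("wrist","w3.png"); snap("top","t3.png")
a=cv2.imread("pics/s3.png")[160:220,315:375]; b=cv2.imread("pics/w3.png")[100:400,170:470]
cv2.imwrite("pics/m4.png",np.hstack([cv2.resize(a,(400,400),interpolation=cv2.INTER_CUBIC),cv2.resize(b,(400,400))]))
```

```text
[ 0.44331227 -0.01622294  0.07729668] [-0.28244537  2.49743407  0.29674744] [-0.07921777  0.02094479 -0.00425218] 0.08761006014599172
```

View pics/m4.png

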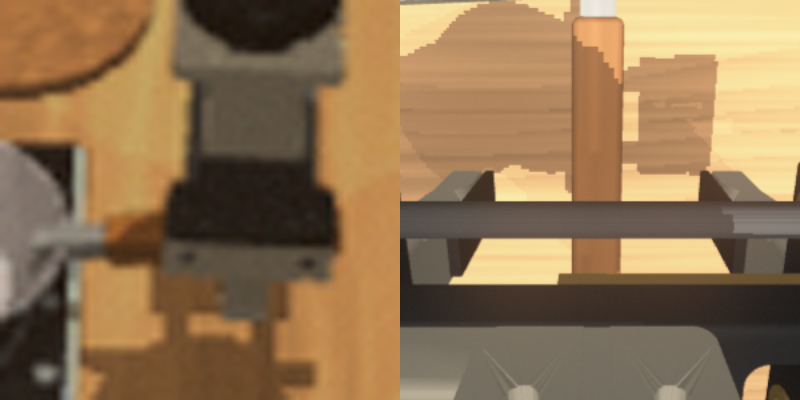

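The right panel shows the handle between the open fingers, and the left shows the tip below handle level. There is no contact force, so I'll close.

>>> {"name": "servo_tool", "arguments": {
  "plan": [
    {"dp": [0,0,0],"twist": 0},
    {"dp": [0,0,0],"twist": 0},
    {"dp": [0,0,0],"twist": 0},
    {"dp": [0,0,0],"twist": 0},
    {"dp": [0,0,0],"twist": 0},
    {"dp": [0,0,0],"twist": 0},
    {"dp": [0,0,0],"twist": 0},
    {"dp": [0,0,0],"twist": 0}
  ],
  "grip": 1,
  "squeeze": 60
}}

```text
t: 7.12
tcp_pos: [0.4435, -0.0162, 0.0775]
eef_rot: [1.0, 0.0, -0.0, 0.0]
force: [0.0, -0.5, 0.1]
width: 0.019
grip_force: 60.0
```

>>> {"name": "servo_tool", "arguments": {
  "plan": [
    {"dp": [0,0,0.5],"twist": 0},
    {"dp": [0,0,1],"twist": 0},
    {"dp": [0,0,1.5],"twist": 0},
    {"dp": [0,0,2],"twist": 0},
    {"dp": [0,0,2],"twist": 0},
    {"dp": [0,0,2],"twist": 0}
  ]
}}

```text
t: 7.88
tcp_pos: [0.4434, -0.0162, 0.0975]
eef_rot: [1.0, 0.0, -0.0, -0.0]
force: [0.8, 0.6, -4.0]
width: 0.0197
grip_force: 60.0
```

```bash
cat >> h.py <<'E'
def rimtilt(f,gz,gx,y=-.017):
    "pan base (bright) / chestnuts centroid in the wrist view"
    h=cv2.cvtColor(f["color"],cv2.COLOR_RGB2HSV).astype(int)
    return h
E
python3 - <<'E'
from h import *
s=ctrl.get_state(); print(s["tcp_pos"],s["force"].round(2),s["wrist_torque"].round(3),s["width"])
f=snap("side","s4.png"); w=snap("wrist","w4.png")
# chestnut mask: dark brown pixels near pan
for n in ("s3","s4","w3","w4"):
    c=load(n+".npy")["color"].astype(int); m=(c[...,0]<110)&(c[...,0]>1.35*c[...,2])&(c[...,0]>35)
    if n[0]=="s": m[:180]=0;m[215:]=0;m[:,:280]=0;m[:,325:]=0
    else: m[120:]=0;m[:,:230]=0;m[:,400:]=0
    v,u=np.nonzero(m); print(n,len(u),u.mean(),v.mean(),u.min(),u.max(),v.min(),v.max())
a=cv2.imread("pics/s4.png")[150:230,260:380]; b=cv2.imread("pics/w4.png")[0:260,170:470]
cv2.imwrite("pics/m5.png",np.vstack([cv2.resize(a,(440,293),interpolation=cv2.INTER_CUBIC),cv2.resize(b,(440,300))]))
E
```

```text
[ 0.44336366 -0.01617288  0.09749781] [ 0.81  0.58 -3.96] [-0.057  0.595  0.01 ] 0.019693767202714936
s3 565 299.62654867256634 201.74159292035398 280 324 181 214
s4 554 299.4115523465704 201.73285198555956 280 324 181 214
w3 270 341.6925925925926 21.822222222222223 278 399 0 82
w4 419 321.51551312649167 6.522673031026253 276 399 0 84
```

Fz is −4.0 N and the moment 0.6 N m, so the whole pan is off the hob and held level. Next I'll lift and carry it towards the bowl.

>>> {"name": "servo_tool", "arguments": {
  "plan": [
    {"dp": [0,0,1],"twist": 0},
    {"dp": [0,0,3],"twist": 0},
    {"dp": [0,0,6],"twist": 0},
    {"dp": [0,1,9],"twist": 0},
    {"dp": [0.5,2.5,12],"twist": 0},
    {"dp": [1,5,13.5],"twist": 0},
    {"dp": [1.5,8,14],"twist": 0},
    {"dp": [2,11,14],"twist": 0}
  ]
}}

```text
t: 8.98
tcp_pos: [0.4638, 0.0948, 0.2389]
eef_rot: [1.0, 0.0, 0.001, -0.001]
force: [-0.7, 0.8, -4.7]
width: 0.0192
grip_force: 60.0
```

>>> {"name": "servo_tool", "arguments": {
  "plan": [
    {"dp": [0.5,3,0],"twist": 0},
    {"dp": [1,6,0],"twist": 0},
    {"dp": [1.5,9,0],"twist": 0},
    {"dp": [2,12,0],"twist": 0},
    {"dp": [2.7,15,0],"twist": 0},
    {"dp": [3.2,17,0],"twist": 0},
    {"dp": [3.7,18.5,0],"twist": 0},
    {"dp": [3.7,19.1,0],"twist": 0}
  ]
}}

```text
t: 9.98
tcp_pos: [0.5007, 0.2854, 0.2373]
eef_rot: [1.0, 0.0, -0.0, 0.0]
force: [0.1, -0.8, -3.8]
width: 0.0191
grip_force: 60.0
```

Run:
```python
from h import *
s=ctrl.get_state(); print(s["tcp_pos"],s["q"].round(2),s["force"].round(2),s["wrist_torque"].round(3),s["width"])
f=snap("side","s5.png"); w=snap("wrist","w5.png");
a=cv2.imread("pics/s5.png")[130:330,220:420]; b=cv2.imread("pics/w5.png")[0:300,170:470]
cv2.imwrite("pics/m5.png",np.hstack([cv2.resize(a,(400,400),interpolation=cv2.INTER_CUBIC),cv2.resize(b,(400,400))]))
```

```text
[0.50067689 0.28536791 0.23730026] [ 0.86  0.18 -0.17 -0.   -1.22  0.71] [ 0.11 -0.84 -3.8 ] [-0.086  0.666  0.001] 0.019115310890237405
```

View pics/m5.png

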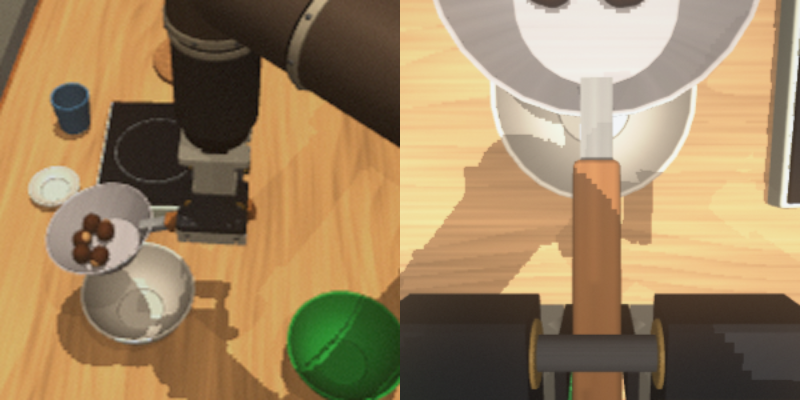

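The side crop shows the pan level over the bowl with all the chestnuts in it. The wrist crop shows the bowl's rim under the pan. I'll move to the pour pose, then loosen the grip in steps so the nose droops.

>>> {"name": "servo_tool", "arguments": {
  "plan": [
    {"dp": [0.5,0,1],"twist": 0},
    {"dp": [1.5,0,2],"twist": 0},
    {"dp": [2.5,0,3],"twist": 0},
    {"dp": [3.2,0,4],"twist": 0},
    {"dp": [3.5,0,4.3],"twist": 0},
    {"dp": [3.5,0,4.3],"twist": 0}
  ]
}}

```text
t: 10.82
tcp_pos: [0.5356, 0.2848, 0.2805]
eef_rot: [1.0, 0.0, -0.0, -0.0]
force: [-1.2, -0.5, -4.4]
width: 0.0195
grip_force: 60.0
```

>>> {"name": "servo_tool", "arguments": {
  "plan": [
    {"dp": [0,0,0],"twist": 0},
    {"dp": [0,0,0],"twist": 0}
  ],
  "squeeze": 45
}}

```text
t: 11.08
tcp_pos: [0.5352, 0.2848, 0.2803]
eef_rot: [1.0, 0.0, -0.0, 0.0]
force: [0.5, 0.3, -4.6]
width: 0.0196
grip_force: 45.0
```

>>> {"name": "servo_tool", "arguments": {
  "plan": [
    {"dp": [0,0,0],"twist": 0},
    {"dp": [0,0,0],"twist": 0}
  ],
  "squeeze": 35
}}

```text
t: 11.32
tcp_pos: [0.5352, 0.2848, 0.2804]
eef_rot: [1.0, 0.0, -0.0, 0.0]
force: [-0.3, -0.1, -4.0]
width: 0.0196
grip_force: 35.0
```

```bash
cat >> h.py <<'E'
def T(w=None):
    w=w or grab_frame("wrist"); s=ctrl.get_state(); t=s["tcp_pos"]; G=t+[0,0,.0195]
    h=cv2.cvtColor(w["color"],cv2.COLOR_RGB2HSV).astype(int); c0=int(proj(w,G)[0])
    S=np.median(h[:,c0-4:c0+5,1],1); Hh=np.median(h[:,c0-4:c0+5,0],1)
    wood=(S>110)&(Hh<16)
    return s,G,w,wood
def pt(G,th,x,z):  # pan coords (x along nose from axis, z above underside) -> world
    a=x+.169; b=z-.057; c,s=np.cos(th),np.sin(th); return G+np.array([a*c+b*s,0,-a*s+b*c])
def report(w=None):
    s,G,w,wood=T(w); rows=np.nonzero(wood)[0]
    runs=np.split(rows,np.nonzero(np.diff(rows)>1)[0]+1)
    print("t",s["t"],"G",G.round(4),"F",s["force"].round(2),"M",s["wrist_torque"].round(3),"w",round(s["width"],4))
    print("wood runs",[(r[0],r[-1]) for r in runs if len(r)>5])
    print("pred start row",[(d,int(proj(w,pt(G,np.radians(d),-.095,.057))[1])) for d in range(0,81,10)])
    return w
E
python3 - <<'E'
from h import *
report(load("w5.npy")); w=report(); np.save("pics/w6.npy",w,allow_pickle=True)
E
```

```text
t 11.325 G [0.5352 0.2848 0.2999] F [-0.34 -0.09 -4.01] M [-0.066  0.675 -0.027] w 0.0196
wood runs [(np.int64(120), np.int64(250)), (np.int64(279), np.int64(304))]
pred start row [(0, -1), (10, 15), (20, 34), (30, 54), (40, 75), (50, 95), (60, 116), (70, 136), (80, 156)]
t 11.375 G [0.5352 0.2848 0.2999] F [-1.17 -0.31 -4.56] M [-0.062  0.695 -0.034] w 0.0195
wood runs [(np.int64(164), np.int64(250)), (np.int64(279), np.int64(304))]
pred start row [(0, 111), (10, 114), (20, 120), (30, 129), (40, 140), (50, 152), (60, 165), (70, 179), (80, 194)]
```

Run:
```python
from h import *
for n in("w5","w6"):
    w=load(n+".npy"); h=cv2.cvtColor(w["color"],cv2.COLOR_RGB2HSV)
    print(n,[(r,h[r,317].tolist()) for r in range(40,200,10)])
```

```text
w5 [(40, [18, 13, 240]), (50, [19, 12, 241]), (60, [20, 23, 218]), (70, [18, 23, 218]), (80, [20, 24, 220]), (90, [19, 24, 220]), (100, [19, 25, 211]), (110, [20, 24, 212]), (120, [13, 131, 170]), (130, [14, 138, 226]), (140, [13, 138, 183]), (150, [13, 139, 160]), (160, [13, 139, 160]), (170, [13, 140, 160]), (180, [13, 143, 159]), (190, [13, 144, 158])]
w6 [(40, [16, 53, 199]), (50, [17, 47, 207]), (60, [60, 1, 250]), (70, [60, 1, 250]), (80, [20, 6, 249]), (90, [11, 102, 135]), (100, [17, 105, 239]), (110, [12, 98, 102]), (120, [10, 99, 103]), (130, [14, 29, 218]), (140, [19, 29, 168]), (150, [14, 35, 137]), (160, [16, 39, 139]), (170, [13, 134, 150]), (180, [13, 138, 150]), (190, [13, 136, 150])]
```

Run:
```python
from h import *
s=ctrl.get_state(); f=snap("side","s6.png"); t=snap("top","t6.png"); w=grab_frame("wrist"); cv2.imwrite("pics/w6.png",w["color"][...,::-1])
G=s["tcp_pos"]+[0,0,.0195]
for d in (0,20,40,60): print(d,"side lip",proj(f,pt(G,np.radians(d),.075,.048)).round(),"center",proj(f,pt(G,np.radians(d),0,.02)).round(),"top lip",proj(t,pt(G,np.radians(d),.075,.048)).round(),"wrist lip",proj(w,pt(G,np.radians(d),.075,.048)).round(),"wr cen",proj(w,pt(G,np.radians(d),0,.004)).round())
for n,q in (("side",f),("wrist",w)):
    c=q["color"].astype(int); h=cv2.cvtColor(q["color"],cv2.COLOR_RGB2HSV).astype(int)
    m=((h[...,0]<16)&(h[...,1]>90)&(h[...,2]<125)&(h[...,2]>25)).astype(np.uint8)
    N,l,S,C=cv2.connectedComponentsWithStats(m)
    print(n,[(S[i].tolist(),C[i].round().tolist()) for i in range(1,N) if 25<S[i,4]<6000 and (n=="wrist" or C[i][0]<350)][:14])
a=cv2.imread("pics/s6.png")[130:310,200:380]; b=cv2.imread("pics/w6.png")[0:320,150:490]; 
cv2.imwrite("pics/m6.png",np.hstack([cv2.resize(a,(400,400),interpolation=cv2.INTER_CUBIC),cv2.resize(b,(400,400))]))
```

```text
0 side lip [219. 222.] center [250. 231.] top lip [215. 110.] wrist lip [ 317. -348.] wr cen [317. -53.]
20 side lip [232. 242.] center [261. 244.] top lip [221. 125.] wrist lip [ 317. -121.] wr cen [317.  28.]
40 side lip [253. 258.] center [278. 254.] top lip [225. 146.] wrist lip [317.  -2.] wr cen [317.  93.]
60 side lip [278. 269.] center [298. 261.] top lip [227. 171.] wrist lip [317.  81.] wr cen [317. 150.]
side [([277, 51, 90, 141, 4602], [316.0, 115.0]), ([269, 181, 24, 51, 319], [279.0, 207.0]), ([279, 196, 14, 15, 62], [287.0, 203.0]), ([318, 207, 12, 27, 78], [325.0, 221.0]), ([290, 210, 11, 10, 32], [294.0, 214.0]), ([312, 214, 15, 18, 74], [318.0, 220.0]), ([301, 239, 11, 5, 35], [306.0, 240.0]), ([282, 250, 14, 24, 148], [288.0, 261.0]), ([311, 280, 7, 18, 51], [314.0, 290.0]), ([284, 294, 24, 13, 59], [294.0, 302.0])]
wrist [([451, 26, 9, 40, 61], [453.0, 43.0]), ([280, 93, 28, 42, 679], [294.0, 117.0]), ([309, 92, 47, 39, 594], [330.0, 112.0]), ([443, 143, 4, 30, 40], [445.0, 159.0]), ([180, 220, 95, 40, 1501], [238.0, 230.0]), ([361, 221, 129, 43, 2552], [416.0, 233.0]), ([290, 225, 13, 26, 220], [296.0, 240.0]), ([332, 228, 14, 23, 215], [338.0, 240.0]), ([148, 232, 22, 11, 75], [159.0, 238.0]), ([295, 279, 44, 26, 472], [312.0, 292.0])]
```

The wrist numbers fit a nose-down tilt of about 60° that grew as I loosened: the handle start is at row 164 and the chestnuts at rows 92–135 near the lip. I'll re-measure.

Run:
```python
from h import *
report()
```

```text
t 11.575 G [0.5356 0.2849 0.3002] F [-0.18 -0.23 -3.03] M [-0.065  0.071  0.005] w 0.0198
wood runs [(np.int64(167), np.int64(250)), (np.int64(279), np.int64(304))]
pred start row [(0, 111), (10, 113), (20, 120), (30, 129), (40, 140), (50, 152), (60, 165), (70, 179), (80, 194)]
```

>>> {"name": "servo_tool", "arguments": {
  "plan": [
    {"dp": [0,0,0],"twist": 0},
    {"dp": [0,0,0],"twist": 0}
  ],
  "squeeze": 28
}}

```text
t: 11.82
tcp_pos: [0.5355, 0.2848, 0.2806]
eef_rot: [1.0, 0.0, 0.0, -0.0]
force: [0.0, 0.5, -3.7]
width: 0.0198
grip_force: 28.0
```

```bash
cat >> h.py <<'E'
def nuts(w):
    h=cv2.cvtColor(w["color"],cv2.COLOR_RGB2HSV).astype(int)
    m=((h[...,0]<16)&(h[...,1]>90)&(h[...,2]<125)&(h[...,2]>25)).astype(np.uint8); m[205:]=0; m[:,:190]=0; m[:,440:]=0
    N,l,S,C=cv2.connectedComponentsWithStats(m); print("nuts",[S[i].tolist() for i in range(1,N) if S[i,4]>60])
E
python3 - <<'E'
from h import *
nuts(report())
E
```

```text
t 11.875 G [0.5355 0.2848 0.3001] F [ 0.4  -0.25 -3.8 ] M [-0.005  0.256 -0.009] w 0.0196
wood runs [(np.int64(167), np.int64(250)), (np.int64(279), np.int64(304))]
pred start row [(0, 111), (10, 113), (20, 120), (30, 129), (40, 140), (50, 152), (60, 165), (70, 179), (80, 194)]
nuts [[280, 93, 28, 42, 670], [309, 92, 30, 39, 379], [333, 96, 23, 24, 216]]
```

>>> {"name": "servo_tool", "arguments": {
  "plan": [
    {"dp": [0,0,0],"twist": 0},
    {"dp": [0,0,0],"twist": 0}
  ],
  "squeeze": 20
}}

```text
t: 12.12
tcp_pos: [0.5355, 0.2848, 0.2806]
eef_rot: [1.0, 0.0, 0.0, 0.0]
force: [-0.1, 0.8, -3.7]
width: 0.02
grip_force: 20.0
```

>>> {"name": "servo_tool", "arguments": {
  "plan": [
    {"dp": [0,0,0],"twist": 0},
    {"dp": [0,0,0],"twist": 0}
  ],
  "squeeze": 14
}}

```text
t: 12.38
tcp_pos: [0.5355, 0.2848, 0.2806]
eef_rot: [1.0, 0.0, -0.0, -0.0]
force: [0.1, 0.1, -4.1]
width: 0.0197
grip_force: 14.0
```

Run:
```python
from h import *
nuts(report())
```

```text
t 12.425 G [0.5354 0.2849 0.3   ] F [-0.58 -0.01 -4.89] M [-0.072  0.244  0.034] w 0.0199
wood runs [(np.int64(121), np.int64(128)), (np.int64(181), np.int64(250)), (np.int64(279), np.int64(304))]
pred start row [(0, 111), (10, 114), (20, 120), (30, 129), (40, 140), (50, 152), (60, 165), (70, 179), (80, 194)]
nuts [[277, 116, 32, 42, 762], [310, 117, 20, 16, 138], [312, 120, 41, 36, 537]]
```

>>> {"name": "servo_tool", "arguments": {
  "plan": [
    {"dp": [0,0,0],"twist": 0},
    {"dp": [0,0,0],"twist": 0},
    {"dp": [0,0,0],"twist": 0}
  ],
  "squeeze": 10
}}

```text
t: 12.8
tcp_pos: [0.5356, 0.2849, 0.2806]
eef_rot: [1.0, 0.0, 0.0, -0.0]
force: [-0.0, 0.3, -4.0]
width: 0.0197
grip_force: 10.0
```

Run:
```python
from h import *
nuts(report())
```

```text
t 12.85 G [0.5356 0.2848 0.3001] F [ 0.12 -0.33 -3.6 ] M [-0.02   0.108  0.05 ] w 0.0198
wood runs [(np.int64(188), np.int64(250)), (np.int64(279), np.int64(304))]
pred start row [(0, 111), (10, 113), (20, 120), (30, 129), (40, 140), (50, 152), (60, 165), (70, 179), (80, 194)]
nuts [[311, 119, 19, 12, 78], [331, 125, 22, 21, 158], [288, 130, 17, 17, 178], [314, 143, 21, 20, 325], [279, 146, 21, 21, 337]]
```

>>> {"name": "servo_tool", "arguments": {
  "plan": [
    {"dp": [0,0,0],"twist": 0},
    {"dp": [0,0,0],"twist": 0},
    {"dp": [0,0,0],"twist": 0},
    {"dp": [0,0,0],"twist": 0}
  ]
}}

```text
t: 13.35
tcp_pos: [0.5355, 0.2848, 0.2806]
eef_rot: [1.0, 0.0, -0.0, 0.0]
force: [0.5, -0.1, -3.6]
width: 0.0199
grip_force: 10.0
```

Run:
```python
from h import *
nuts(report())
```

```text
t 13.4 G [0.5355 0.2848 0.3001] F [ 0.25  0.64 -4.24] M [-0.013  0.021  0.012] w 0.0198
wood runs [(np.int64(188), np.int64(250)), (np.int64(279), np.int64(304))]
pred start row [(0, 111), (10, 113), (20, 120), (30, 129), (40, 140), (50, 152), (60, 165), (70, 179), (80, 194)]
nuts [[311, 119, 18, 12, 81], [331, 125, 22, 20, 149], [288, 130, 17, 17, 164], [314, 143, 21, 20, 317], [279, 146, 21, 21, 338]]
```

Run:
```python
from h import *
w=grab_frame("wrist"); s,G,_,_=T(w)
print("lip",proj(w,pt(G,np.radians(76),.075,.048)),"base front",proj(w,pt(G,np.radians(76),.045,.004)))
for u,v in ((320,125),(342,135),(296,138),(324,153),(290,156)): print(ray(w,(u,v),.025).round(3))
f=snap("side","s7.png"); 
h=cv2.cvtColor(f["color"],cv2.COLOR_RGB2HSV).astype(int); m=((h[...,0]<16)&(h[...,1]>90)&(h[...,2]<125)).astype(np.uint8)
N,l,S,C=cv2.connectedComponentsWithStats(m); print([(S[i].tolist()) for i in range(1,N) if S[i,4]>15 and 255<C[i][0]<330 and 235<C[i][1]<310])
print("side bowl centre",proj(f,[.617,.285,.025]),"lip",proj(f,pt(G,np.radians(76),.075,.048)))
F=[]
for i in range(12): grab_frame("side"); q=ctrl.get_state(); F.append(np.r_[q["force"][2],q["wrist_torque"][1]])
print(np.mean(F,0),np.std(F,0))
a=cv2.imread("pics/s7.png")[150:320,200:370]; b=w["color"][0:320,150:490,::-1]
cv2.imwrite("pics/m7.png",np.hstack([cv2.resize(a,(400,400),interpolation=cv2.INTER_CUBIC),cv2.resize(b,(400,400))]))
```

```text
lip [316.8921929  135.51538566] base front [316.86291322 175.96463474]
[0.599 0.281 0.025]
[0.585 0.249 0.025]
[0.581 0.315 0.025]
[0.559 0.275 0.025]
[0.555 0.324 0.025]
[[308, 239, 10, 6, 47], [292, 254, 13, 24, 165], [312, 285, 5, 13, 45], [283, 294, 25, 12, 61]]
side bowl centre [290.34190356 280.32430924] lip [299.83178702 274.676105  ]
[-3.75765867  0.08264184] [0.45295676 0.02617721]
```

The mean Fz of −3.76 N says the nuts are still in the pan, sitting on the 18° wall. I'll lock the tilt with a firm grip and jog forward to throw them off.

>>> {"name": "servo_tool", "arguments": {
  "plan": [
    {"dp": [0,0,0],"twist": 0},
    {"dp": [-1,0,0.3],"twist": 0},
    {"dp": [-2,0,0.6],"twist": 0},
    {"dp": [-2.5,0,0.6],"twist": 0},
    {"dp": [0.5,0,0.6],"twist": 0},
    {"dp": [0.5,0,0.6],"twist": 0},
    {"dp": [0.5,0,0.6],"twist": 0},
    {"dp": [0.5,0,0.6],"twist": 0}
  ],
  "squeeze": 60
}}

```text
t: 15.1
tcp_pos: [0.5401, 0.2849, 0.2868]
eef_rot: [1.0, 0.0, 0.0, -0.0]
force: [0.2, 1.0, -2.0]
width: 0.0195
grip_force: 60.0
```

Run:
```python
from h import *
w=report(); nuts(w); cv2.imwrite("pics/w8.png",w["color"][...,::-1]); snap("side","s8.png")
F=[]
for i in range(8): grab_frame("side"); q=ctrl.get_state(); F.append(np.r_[q["force"][2],q["wrist_torque"][1]])
print(np.mean(F,0))
a=cv2.imread("pics/s8.png")[150:320,200:370]; b=w["color"][0:320,150:490,::-1]
cv2.imwrite("pics/m8.png",np.hstack([cv2.resize(a,(400,400),interpolation=cv2.INTER_CUBIC),cv2.resize(b,(400,400))]))
```

```text
t 15.15 G [0.5401 0.2849 0.3063] F [-0.16  0.29 -3.42] M [-0.084  0.096  0.007] w 0.0197
wood runs [(np.int64(188), np.int64(250)), (np.int64(279), np.int64(304))]
pred start row [(0, 110), (10, 113), (20, 120), (30, 129), (40, 140), (50, 152), (60, 165), (70, 179), (80, 194)]
nuts []
[-3.5504428   0.05684067]
```

View pics/m8.png

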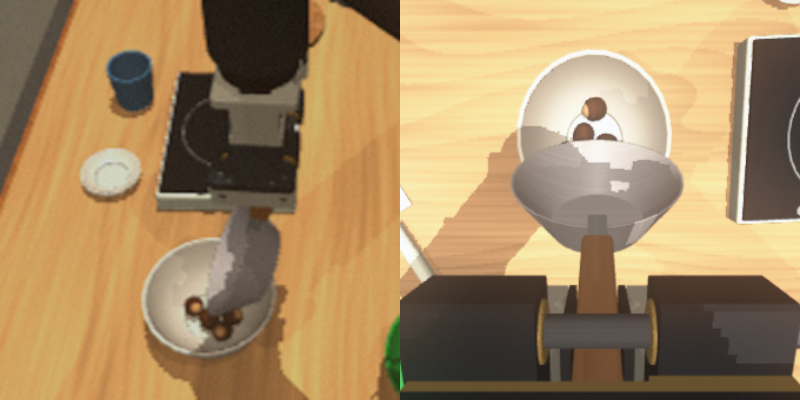

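The side crop shows the chestnuts in the bowl and the wrist crop shows the pan empty. Now I'll lift clear and carry the pan to the trivet.

>>> {"name": "servo_tool", "arguments": {
  "plan": [
    {"dp": [0,0,2],"twist": 0},
    {"dp": [0,0,4.5],"twist": 0},
    {"dp": [0,0,6],"twist": 0},
    {"dp": [0,-1.5,7],"twist": 0},
    {"dp": [0.5,-4.5,7],"twist": 0},
    {"dp": [1,-8.5,7],"twist": 0},
    {"dp": [1.5,-13,7],"twist": 0},
    {"dp": [2.5,-18,7],"twist": 0}
  ]
}}

```text
t: 16.6
tcp_pos: [0.5649, 0.103, 0.3564]
eef_rot: [1.0, 0.001, -0.0, 0.0]
force: [1.0, -0.3, -3.2]
width: 0.0194
grip_force: 60.0
```

>>> {"name": "servo_tool", "arguments": {
  "plan": [
    {"dp": [0.5,-5,0],"twist": 0},
    {"dp": [1,-10,0],"twist": 0},
    {"dp": [2,-15,0],"twist": 0},
    {"dp": [3,-20,0],"twist": 0},
    {"dp": [4,-25,0],"twist": 0},
    {"dp": [5,-30,0],"twist": 0},
    {"dp": [5.3,-34,0],"twist": 0},
    {"dp": [5.3,-37,0],"twist": 0}
  ]
}}

```text
t: 17.6
tcp_pos: [0.6176, -0.2675, 0.3555]
eef_rot: [1.0, -0.0, -0.001, -0.0]
force: [0.3, 0.5, -3.4]
width: 0.0201
grip_force: 60.0
```

>>> {"name": "servo_tool", "arguments": {
  "plan": [
    {"dp": [0,-2,0],"twist": 0},
    {"dp": [0,-2.6,-1],"twist": 0},
    {"dp": [0,-2.6,-3],"twist": 0},
    {"dp": [0,-2.6,-6],"twist": 0},
    {"dp": [0,-2.6,-8],"twist": 0},
    {"dp": [0,-2.6,-9],"twist": 0},
    {"dp": [0,-2.6,-9],"twist": 0}
  ]
}}

```text
t: 18.48
tcp_pos: [0.6183, -0.2906, 0.266]
eef_rot: [1.0, 0.001, -0.001, -0.0]
force: [0.7, -0.3, -2.5]
width: 0.0197
grip_force: 60.0
```

Run:
```python
from h import *
w=report()
print([(d,round(float(proj(w,pt(T(w)[1],np.radians(d),-.095,.057))[1]),1)) for d in (72,74,76,78)])
t=snap("top","t9.png"); f=snap("side","s9.png")
for n,q,box in (("side",f,(255,240,330,310)),("top",t,(200,150,258,212))):
    h=cv2.cvtColor(q["color"],cv2.COLOR_RGB2HSV).astype(int); m=((h[...,0]<18)&(h[...,1]>100)&(h[...,2]<115)).astype(np.uint8)
    k=np.zeros_like(m); x0,y0,x1,y1=box; k[y0:y1,x0:x1]=m[y0:y1,x0:x1]
    N,l,S,C=cv2.connectedComponentsWithStats(k); print(n,[(S[i].tolist(),C[i].round(1).tolist(),ray(q,C[i],.025).round(3).tolist()) for i in range(1,N) if S[i,4]>3])
```

```text
t 18.525 G [ 0.6187 -0.2909  0.2865] F [ 0.86  0.15 -3.29] M [-0.044 -0.044 -0.025] w 0.0193
wood runs [(np.int64(188), np.int64(250)), (np.int64(279), np.int64(304))]
pred start row [(0, 110), (10, 113), (20, 119), (30, 128), (40, 139), (50, 151), (60, 165), (70, 179), (80, 194)]
[(72, 182.2), (74, 185.2), (76, 188.1), (78, 191.1)]
side [([283, 273, 20, 21, 235], [292.0, 282.1], [0.611, 0.291, 0.025]), ([283, 296, 24, 10, 57], [293.5, 301.6], [0.598, 0.354, 0.025])]
top [([218, 176, 22, 18, 182], [230.1, 184.7], [0.614, 0.285, 0.025])]
```

>>> {"name": "servo_tool", "arguments": {
  "plan": [
    {"dp": [0,0,-1],"twist": 0},
    {"dp": [0,0,-2],"twist": 0},
    {"dp": [0,0,-2.8],"twist": 0},
    {"dp": [0,0,-3.3],"twist": 0},
    {"dp": [0,0,-3.5],"twist": 0},
    {"dp": [0,0,-3.5],"twist": 0}
  ],
  "squeeze": 35
}}

```text
t: 19.38
tcp_pos: [0.6186, -0.2912, 0.2316]
eef_rot: [1.0, 0.0, 0.0, 0.0]
force: [-0.7, 0.4, -3.3]
width: 0.0196
grip_force: 35.0
```

Run:
```python
from h import *
report()
for n in("top0","t9"):
    q=load(n+".npy"); box=(300,160,345,208) if n=="top0" else (205,160,255,205)
    h=cv2.cvtColor(q["color"],cv2.COLOR_RGB2HSV).astype(int); m=((h[...,0]<18)&(h[...,1]>100)&(h[...,2]<115)); x0,y0,x1,y1=box; print(n,m[y0:y1,x0:x1].sum())
```

```text
t 19.425 G [ 0.6186 -0.2912  0.2513] F [ 0.81 -0.73 -3.79] M [-0.056  0.107  0.003] w 0.02
wood runs [(np.int64(188), np.int64(250)), (np.int64(279), np.int64(304))]
pred start row [(0, 110), (10, 113), (20, 120), (30, 129), (40, 139), (50, 152), (60, 165), (70, 179), (80, 194)]
top0 205
t9 182
```

>>> {"name": "servo_tool", "arguments": {
  "plan": [
    {"dp": [0,0,-0.5],"twist": 0},
    {"dp": [-1.0,0,-0.8],"twist": 0},
    {"dp": [-2.2,0,-1.2],"twist": 0},
    {"dp": [-3.7,0,-1.6],"twist": 0},
    {"dp": [-5.4,0,-2.3],"twist": 0},
    {"dp": [-7.1,0,-3.2],"twist": 0},
    {"dp": [-7.1,0,-3.2],"twist": 0}
  ],
  "squeeze": 25
}}

```text
t: 20.3
tcp_pos: [0.5465, -0.2916, 0.201]
eef_rot: [1.0, 0.0, 0.001, 0.0]
force: [-0.2, -0.5, 1.1]
width: 0.0198
grip_force: 25.0
```

```bash
cat >> h.py <<'E'
def where(th):
    s,G,w,wood=T(); print("lip",pt(G,np.radians(th),.075,.048).round(3),"edge",pt(G,np.radians(th),.045,0).round(3))
E
python3 - <<'E'
from h import *
report(); [where(d) for d in (55,60,65,70,76)]
E
```

```text
t 20.35 G [ 0.547  -0.2916  0.2205] F [-1.33  0.5   5.66] M [0.133 0.784 0.056] w 0.0197
wood runs [(np.int64(176), np.int64(250)), (np.int64(279), np.int64(304))]
pred start row [(0, 109), (10, 112), (20, 119), (30, 128), (40, 139), (50, 151), (60, 165), (70, 179), (80, 193)]
lip [ 0.68  -0.292  0.016] edge [ 0.623 -0.292  0.013]
lip [ 0.662 -0.292  0.005] edge [ 0.605 -0.292  0.007]
lip [ 0.642 -0.292 -0.004] edge [ 0.586 -0.292  0.003]
lip [ 0.623 -0.292 -0.012] edge [ 0.567 -0.292  0.   ]
lip [ 0.598 -0.292 -0.018] edge [ 0.544 -0.292 -0.001]
```

>>> {"name": "servo_tool", "arguments": {
  "plan": [
    {"dp": [0,0,0],"twist": 0},
    {"dp": [0,0,0],"twist": 0},
    {"dp": [0,0,0],"twist": 0}
  ],
  "squeeze": 14
}}

```text
t: 20.98
tcp_pos: [0.5475, -0.2917, 0.2012]
eef_rot: [1.0, 0.0, 0.0, 0.001]
force: [-4.1, 1.1, 9.2]
width: 0.0197
grip_force: 14.0
```

Run:
```python
from h import *
w=report(); np.save("pics/w10.npy",w,allow_pickle=True); f=snap("side","s10.png"); t=snap("top","t10.png")
# steel tab/rim rows in centre column of wrist view
h=cv2.cvtColor(w["color"],cv2.COLOR_RGB2HSV); print([(r,h[r,317].tolist()) for r in range(30,190,8)])
s,G,_,_=T(w)
for d in (50,55,60,65,70): print(d,"lip",proj(w,pt(G,np.radians(d),.075,.048)).round(),"rimnear",proj(w,pt(G,np.radians(d),-.075,.048)).round(),"woodstart",proj(w,pt(G,np.radians(d),-.095,.057)).round())
F=[]
for i in range(6): grab_frame("side"); q=ctrl.get_state(); F.append(np.r_[q["force"],q["wrist_torque"]])
print(np.mean(F,0).round(3))
```

```text
t 21.025 G [ 0.5475 -0.2917  0.2207] F [-4.    0.73  7.97] M [ 0.375  1.567 -0.033] w 0.0198
wood runs [(np.int64(176), np.int64(250)), (np.int64(279), np.int64(304))]
pred start row [(0, 111), (10, 113), (20, 120), (30, 129), (40, 140), (50, 152), (60, 165), (70, 179), (80, 194)]
[(30, [17, 107, 245]), (38, [19, 102, 249]), (46, [21, 96, 249]), (54, [17, 109, 242]), (62, [19, 103, 247]), (70, [16, 113, 243]), (78, [15, 113, 239]), (86, [30, 4, 251]), (94, [30, 2, 251]), (102, [30, 2, 251]), (110, [30, 3, 251]), (118, [30, 3, 251]), (126, [45, 2, 251]), (134, [13, 34, 159]), (142, [12, 32, 158]), (150, [14, 34, 156]), (158, [16, 33, 131]), (166, [16, 37, 132]), (174, [17, 39, 130]), (182, [13, 135, 140])]
50 lip [317.  42.] rimnear [317. 142.] woodstart [317. 152.]
55 lip [317.  62.] rimnear [317. 150.] woodstart [317. 159.]
60 lip [317.  81.] rimnear [317. 159.] woodstart [317. 166.]
65 lip [317.  99.] rimnear [317. 168.] woodstart [317. 173.]
70 lip [317. 116.] rimnear [317. 177.] woodstart [317. 180.]
[-3.744  0.432  8.762  0.406  1.584 -0.023]
```

```bash
cat >> h.py <<'E'
def pt2(G,th,g,n,x,z):  # g: grip distance from axis, n: offset of G normal to handle (m)
    a=x+g; b=z-(.05+(g-.122)*.151)-n; c,s=np.cos(th),np.sin(th); return G+np.array([a*c+b*s,0,-a*s+b*c])
E
python3 - <<'E'
from h import *
from scipy.optimize import least_squares
w=load("w10.npy"); s,G,_,_=T(w); h=cv2.cvtColor(w["color"],cv2.COLOR_RGB2HSV)
lip=[r for r in range(70,100) if h[r,317,1]<50][0]; print("lip row",lip)
def res(p):
    th,g=p; L=pt2(G,th,g,0,.075,.048); W=pt2(G,th,g,0,-.095,.057)
    E=pt2(G,th,g,0,.045,0)
    return [proj(w,L)[1]-lip,proj(w,W)[1]-176,0.3*(min(L[2],E[2])-.012)/.001]
r=least_squares(res,[1.0,.17]); th,g=r.x; print(np.degrees(th),g,r.fun)
print("lip",pt2(G,th,g,0,.075,.048),"edge",pt2(G,th,g,0,.045,0))
E
```

```text
lip row 84
60.101864748934744 0.1559067451399142 [ 0.46656716 -0.71147999  1.48631469]
lip [ 0.65645247 -0.29168169  0.01695438] edge [ 0.59988687 -0.29168169  0.01903571]
```

Fit: tilt 60°, and the handle has slid 14 mm in the grip (0.156 m from the axis), so its end presses on the palm. Moving back and down along the arc should relieve that.

>>> {"name": "servo_tool", "arguments": {
  "plan": [
    {"dp": [-0.8,0,0],"twist": 0},
    {"dp": [-1.6,0,-0.3],"twist": 0},
    {"dp": [-2.5,0,-0.8],"twist": 0},
    {"dp": [-3.5,0,-1.5],"twist": 0},
    {"dp": [-3.5,0,-1.5],"twist": 0}
  ],
  "squeeze": 18
}}

```text
t: 22.05
tcp_pos: [0.5104, -0.292, 0.1863]
eef_rot: [1.0, 0.0, -0.0, 0.001]
force: [-7.5, 0.4, 14.7]
width: 0.0201
grip_force: 18.0
```

```bash
cat >> h.py <<'E'
from scipy.optimize import least_squares
def fit(g0=.156,th0=50,ztop=.012):
    w=report(); s,G,_,wood=T(w); h=cv2.cvtColor(w["color"],cv2.COLOR_RGB2HSV).astype(int)
    rows=np.nonzero(wood[100:250])[0]+100; r=249
    while wood[r]: r-=1
    W0=r+1; r=W0-3
    S=np.median(h[:,313:322,1],1)
    while r>0 and S[r]<75: r-=1
    L0=r+1
    def res(p):
        th,g=p; L=pt2(G,th,g,0,.075,.048); W=pt2(G,th,g,0,-.095,.057); E=pt2(G,th,g,0,.045,0)
        o=[proj(w,W)[1]-W0,.3*(min(L[2],E[2])-ztop)/.001]
        if L0>2: o.append(proj(w,L)[1]-L0)
        return o
    q=least_squares(res,[np.radians(th0),g0]); th,g=q.x
    print("rows lip/wood",L0,W0,"tilt",np.degrees(th).round(1),"g",g.round(4),"res",q.fun.round(1),"lip",pt2(G,th,g,0,.075,.048).round(3),"edge",pt2(G,th,g,0,.045,0).round(3))
E
python3 - <<'E'
from h import *
fit()
E
```

```text
t 22.1 G [ 0.5107 -0.292   0.206 ] F [-7.6   0.73 14.98] M [0.27  2.762 0.106] w 0.0199
wood runs [(np.int64(38), np.int64(44)), (np.int64(164), np.int64(250)), (np.int64(279), np.int64(304))]
pred start row [(0, 110), (10, 113), (20, 119), (30, 128), (40, 139), (50, 151), (60, 165), (70, 179), (80, 193)]
rows lip/wood 46 164 tilt 50.1 g 0.1564 res [-0.4  1.2  0.3] lip [ 0.654 -0.292  0.024] edge [ 0.598 -0.292  0.016]
```

The force lies along the strut, so I'm running a few mm low. I'll raise the arc and continue.

>>> {"name": "servo_tool", "arguments": {
  "plan": [
    {"dp": [-0.5,0,0.6],"twist": 0},
    {"dp": [-1.5,0,0.2],"twist": 0},
    {"dp": [-2.3,0,-0.4],"twist": 0},
    {"dp": [-3.2,0,-1.1],"twist": 0},
    {"dp": [-3.2,0,-1.1],"twist": 0}
  ]
}}

```text
t: 22.72
tcp_pos: [0.4778, -0.2917, 0.1741]
eef_rot: [1.0, 0.0, -0.001, 0.0]
force: [-7.4, 1.0, 13.0]
width: 0.0198
grip_force: 18.0
```

Run:
```python
from h import *
fit(th0=40,ztop=.016)
```

```text
t 22.775 G [ 0.4781 -0.2918  0.1939] F [-8.41  0.66 12.68] M [0.261 2.908 0.05 ] w 0.0197
wood runs [(np.int64(0), np.int64(16)), (np.int64(157), np.int64(250)), (np.int64(279), np.int64(304))]
pred start row [(0, 110), (10, 113), (20, 119), (30, 128), (40, 139), (50, 151), (60, 165), (70, 179), (80, 193)]
rows lip/wood 18 157 tilt 43.3 g 0.1563 res [ 0.  -0.1 -0. ] lip [ 0.641 -0.292  0.03 ] edge [ 0.587 -0.292  0.016]
```

>>> {"name": "servo_tool", "arguments": {
  "plan": [
    {"dp": [-0.6,0,0.6],"twist": 0},
    {"dp": [-1.6,0,-0.1],"twist": 0},
    {"dp": [-2.7,0,-1.2],"twist": 0},
    {"dp": [-3.8,0,-2.3],"twist": 0},
    {"dp": [-5,0,-3.6],"twist": 0},
    {"dp": [-5,0,-3.6],"twist": 0}
  ]
}}

```text
t: 23.52
tcp_pos: [0.4271, -0.2909, 0.1364]
eef_rot: [1.0, -0.0, -0.002, -0.0]
force: [-5.7, -0.1, 5.2]
width: 0.02
grip_force: 18.0
```

Run:
```python
from h import *
fit(th0=30,ztop=.016)
```

```text
t 23.575 G [ 0.4278 -0.291   0.1563] F [-3.74 -0.55  3.08] M [-0.067  1.533  0.041] w 0.0199
wood runs [(np.int64(147), np.int64(250)), (np.int64(279), np.int64(304))]
pred start row [(0, 109), (10, 112), (20, 119), (30, 128), (40, 138), (50, 151), (60, 164), (70, 178), (80, 193)]
rows lip/wood 1 147 tilt 27.4 g 0.154 res [-0.  0.] lip [ 0.628 -0.291  0.045] edge [ 0.579 -0.291  0.016]
```

Tilt is 27° and the forces are easing, but the base has drifted back to x≈0.53. I'll firm the grip, lift, shift forward and set the edge down again.

>>> {"name": "servo_tool", "arguments": {
  "plan": [
    {"dp": [0,0,0],"twist": 0},
    {"dp": [0,0,1],"twist": 0},
    {"dp": [0,0,2],"twist": 0},
    {"dp": [1.5,0,2.5],"twist": 0},
    {"dp": [3.5,0,2.5],"twist": 0},
    {"dp": [5.5,0,2.5],"twist": 0},
    {"dp": [6,0,1.5],"twist": 0},
    {"dp": [6,0,1.0],"twist": 0}
  ],
  "squeeze": 60
}}

```text
t: 24.58
tcp_pos: [0.4901, -0.2907, 0.1457]
eef_rot: [1.0, 0.0, -0.001, -0.0]
force: [-0.6, 0.0, -4.2]
width: 0.0194
grip_force: 60.0
```

Run:
```python
from h import *
fit(th0=27,ztop=.026)
```

```text
t 24.625 G [ 0.4894 -0.2907  0.1648] F [-0.68  0.59 -4.55] M [ 0.012  0.545 -0.041] w 0.0196
wood runs [(np.int64(148), np.int64(250)), (np.int64(279), np.int64(304))]
pred start row [(0, 112), (10, 115), (20, 121), (30, 130), (40, 141), (50, 153), (60, 166), (70, 180), (80, 194)]
rows lip/wood 1 148 tilt 26.7 g 0.1546 res [ 0. -0.] lip [ 0.691 -0.291  0.055] edge [ 0.643 -0.291  0.026]
```

>>> {"name": "servo_tool", "arguments": {
  "plan": [
    {"dp": [0,0,-0.8],"twist": 0},
    {"dp": [-0.6,0,-1.8],"twist": 0},
    {"dp": [-1.5,0,-3.0],"twist": 0},
    {"dp": [-2.5,0,-4.2],"twist": 0},
    {"dp": [-3.2,0,-5.5],"twist": 0},
    {"dp": [-3.8,0,-6.8],"twist": 0},
    {"dp": [-4.3,0,-8.0],"twist": 0},
    {"dp": [-4.3,0,-8.0],"twist": 0}
  ],
  "squeeze": 20
}}

```text
t: 25.62
tcp_pos: [0.4467, -0.291, 0.0664]
eef_rot: [1.0, 0.0, -0.001, -0.0]
force: [-1.8, -0.5, 0.7]
width: 0.0197
grip_force: 20.0
```

Run:
```python
from h import *
fit(th0=5,ztop=.016)
```

```text
t 25.675 G [ 0.4472 -0.2911  0.0865] F [-2.71 -0.06  0.33] M [-0.036  0.753  0.046] w 0.0196
wood runs [(np.int64(135), np.int64(250)), (np.int64(279), np.int64(304))]
pred start row [(0, 110), (10, 112), (20, 119), (30, 128), (40, 139), (50, 151), (60, 164), (70, 179), (80, 193)]
rows lip/wood 1 135 tilt 4.4 g 0.1567 res [0. 0.] lip [ 0.678 -0.291  0.062] edge [ 0.644 -0.291  0.016]
```

>>> {"name": "servo_tool", "arguments": {
  "plan": [
    {"dp": [-0.2,0,-0.5],"twist": 0},
    {"dp": [-0.3,0,-1.0],"twist": 0},
    {"dp": [-0.3,0,-1.4],"twist": 0},
    {"dp": [-0.3,0,-1.4],"twist": 0}
  ]
}}

```text
t: 26.18
tcp_pos: [0.4443, -0.2911, 0.0532]
eef_rot: [1.0, 0.0, -0.0, -0.0]
force: [-2.3, -1.2, 0.3]
width: 0.0198
grip_force: 20.0
```

Run:
```python
from h import *
fit(th0=0,ztop=.014)
```

```text
t 26.225 G [ 0.4444 -0.2912  0.0729] F [-1.92 -0.    0.71] M [-0.019  0.818 -0.009] w 0.0195
wood runs [(np.int64(135), np.int64(250)), (np.int64(279), np.int64(304))]
pred start row [(0, 110), (10, 113), (20, 120), (30, 129), (40, 139), (50, 152), (60, 165), (70, 179), (80, 194)]
rows lip/wood 1 135 tilt 1.0 g 0.1572 res [0. 0.] lip [ 0.676 -0.291  0.061] edge [ 0.646 -0.291  0.014]
```

>>> {"name": "servo_tool", "arguments": {
  "plan": [
    {"dp": [0,0,-0.2],"twist": 0},
    {"dp": [0,0,-0.2],"twist": 0},
    {"dp": [0,0,-0.2],"twist": 0}
  ],
  "squeeze": 4
}}

```text
t: 26.6
tcp_pos: [0.4445, -0.2912, 0.0517]
eef_rot: [1.0, 0.0, 0.0, 0.0]
force: [-1.8, 1.0, 2.6]
width: 0.0196
grip_force: 4.0
```

>>> {"name": "servo_tool", "arguments": {
  "plan": [
    {"dp": [0,0,0],"twist": 0},
    {"dp": [0,0,0],"twist": 0},
    {"dp": [0,0,0],"twist": 0},
    {"dp": [0,0,0],"twist": 0},
    {"dp": [0,0,0],"twist": 0},
    {"dp": [0,0,0],"twist": 0},
    {"dp": [0,0,0],"twist": 0},
    {"dp": [0,0,0],"twist": 0}
  ],
  "grip": 0
}}

```text
t: 27.6
tcp_pos: [0.4445, -0.2912, 0.0515]
eef_rot: [1.0, 0.0, -0.0, 0.0]
force: [0.2, -0.1, -0.4]
width: 0.0868
grip_force: 0.0
```

>>> {"name": "servo_tool", "arguments": {
  "plan": [
    {"dp": [0,0,1],"twist": 0},
    {"dp": [0,0,3],"twist": 0},
    {"dp": [0,0,7],"twist": 0},
    {"dp": [0,0,12],"twist": 0},
    {"dp": [0,0,17],"twist": 0},
    {"dp": [-5,5,20],"twist": 0},
    {"dp": [-5,10,22],"twist": 0},
    {"dp": [-5,14,22],"twist": 0}
  ]
}}

```text
t: 28.6
tcp_pos: [0.3944, -0.1501, 0.2746]
eef_rot: [1.0, 0.0, 0.003, -0.0]
force: [1.3, -0.6, -0.5]
width: 0.0876
grip_force: 0.0
```

Run:
```python
from h import *
s=ctrl.get_state(); print(s["t"],s["tcp_pos"],s["force"],s["width"])
t=snap("top","t11.png"); f=snap("side","s11.png"); t0=load("top0.npy")
h=cv2.cvtColor(t["color"],cv2.COLOR_RGB2HSV).astype(int)
# pan: low-saturation blob around trivet
def big(m,box):
    k=np.zeros(m.shape,np.uint8); x0,y0,x1,y1=box; k[y0:y1,x0:x1]=m[y0:y1,x0:x1]*255
    cs,_=cv2.findContours(k,cv2.RETR_EXTERNAL,cv2.CHAIN_APPROX_NONE); return max(cs,key=cv2.contourArea)
c=big(h[...,1]<70,(365,150,440,240)); (u,v),r=cv2.minEnclosingCircle(c); print("pan px",u,v,r,"area",cv2.contourArea(c),"->",ray(t,(u,v),.06),"brect",cv2.boundingRect(c))
print("pred rim", [proj(t,[.597+dx,-.291+dy,.06]).round(1).tolist() for dx,dy in((.075,0),(-.075,0),(0,.075),(0,-.075))])
x,y,w_,hh=cv2.boundingRect(c); print("rim extents", ray(t,(x,v),.06)[1],ray(t,(x+w_-1,v),.06)[1],ray(t,(u,y),.06)[0],ray(t,(u,y+hh-1),.06)[0])
hh0=cv2.cvtColor(t0["color"],cv2.COLOR_RGB2HSV).astype(int)
for q,a in((t0,hh0),(t,h)):
    b=big(a[...,1]<85,(195,148,262,212)); print("bowl",cv2.minEnclosingCircle(b))
# bystanders: image change away from robot/pan
d=cv2.absdiff(t0["color"],t["color"]).max(2); 
for nm,p in (("dish",(297,130)),("cup",(346,129)),("spatula",(147,210)),("pitcher",(510,243))): print(nm,d[p[1]-20:p[1]+20,p[0]-20:p[0]+20].mean())
np.save("pics/d.npy",d)
```

```text
28.6 [ 0.39438531 -0.15009948  0.27460689] [ 1.26454534 -0.58123128 -0.51820828] 0.08755483069168436
pan px 405.0 191.0 25.079971313476562 area 1523.5 -> [ 0.59212499 -0.28993557  0.06      ] brect (383, 166, 45, 51)
pred rim [[404.7, 167.0], [405.8, 212.4], [382.4, 189.3], [428.1, 189.7]]
rim extents -0.21779163124054987 -0.36228919220185707 0.6753723571765706 0.5102364704979756
bowl ((226.82472229003906, 180.81365966796875), 26.360069274902344)
bowl ((227.0, 181.0), 26.419788360595703)
dish 15.781875
cup 13.68375
spatula 15.845625
pitcher 15.486875
```

Run:
```python
from h import *
t0,t,f=load("top0.npy"),load("t11.npy"),load("s11.npy")
g0,g1=[cv2.cvtColor(q["color"],cv2.COLOR_RGB2GRAY) for q in(t0,t)]
for nm,(u,v),r in (("dish",(297,130),18),("cup",(346,129),18),("spatula",(147,210),32),("pitcher",(508,243),25),("bowl",(228,181),30),("hob",(320,180),42),("green1",(204,276),30)):
    p=g0[v-r:v+r,u-r:u+r]; R=cv2.matchTemplate(g1[v-r-6:v+r+6,u-r-6:u+r+6],p,cv2.TM_CCOEFF_NORMED); _,m,_,l=cv2.minMaxLoc(R); print(nm,round(m,2),l[0]-6,l[1]-6)
for q,n,box in((t,"top",(205,160,255,205)),(f,"side",(265,255,320,296))):
    h=cv2.cvtColor(q["color"],cv2.COLOR_RGB2HSV).astype(int); m=((h[...,0]<18)&(h[...,1]>100)&(h[...,2]<115)); x0,y0,x1,y1=box; v,u=np.nonzero(m[y0:y1,x0:x1]); print(n,"nuts px",len(u),u.min()+x0,u.max()+x0,v.min()+y0,v.max()+y0)
# upright: rim top/bottom/left/right in side view vs prediction
h=cv2.cvtColor(f["color"],cv2.COLOR_RGB2HSV).astype(int); m=(h[...,1]<75); k=np.zeros(m.shape,np.uint8); k[130:190,280:360]=m[130:190,280:360]
N,l,S,C=cv2.connectedComponentsWithStats(k); print([S[i].tolist() for i in range(1,N) if S[i,4]>80])
P=np.array([proj(f,[.600+.075*np.cos(a),-.290+.075*np.sin(a),.060]) for a in np.linspace(0,6.28,60)]+[proj(f,[.600+.045*np.cos(a),-.290+.045*np.sin(a),.012]) for a in np.linspace(0,6.28,60)]); print("pred",P.min(0),P.max(0))
```

```text
dish 1.0 0 0
cup 1.0 0 0
spatula 0.99 0 0
pitcher 1.0 0 0
bowl 0.09 0 0
hob 0.75 0 0
green1 1.0 0 0
top nuts px 192 218 252 176 196
side nuts px 268 265 315 273 295
[[297, 138, 40, 27, 740]]
pred [294.92159933 137.53153211] [332.3472371  165.71252289]
```

```bash
python3 -c "
from bench import ctrl
print(ctrl.finish_job())"
```

```text
the job is handed in; nothing more can be done
None
```

The job is handed in at about 29 s: by my measurements all five chestnuts are in the white bowl, and the empty pan stands upright on the trivet about 10 mm off centre; the bowl and the other things have not moved.

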